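# Set the bag feeder's gap dial by clicks and engage its drive with the reach rod

## Task

Set up the paper-bag feeder: turn its gap dial clockwise until it comes up against its stop, then back it off exactly four clicks. After that, take the bent rod from its stand, reach over the guard plate with it and push the drive lever fully over, away from the guard; no part of the robot itself may touch the lever. Lay the rod back in its stand as it was, and leave the carton, the tape roll and the jar where they are.

Things in the scene. Friction and masses are not known exactly. Their poses are not given: they have to be found in the camera images.
- feeder: paper-bag feeder, a fixed grey machine 300 (x) x 320 (y) x 50 mm high; origin: centre of its underside, +x away from the robot at yaw 0 (turned up to 0.2 rad), z up. The dial's axis is at x = -85, y = 80 mm, in front of the guard; the lever's hinge at x = 75, y = -75 mm, behind it. Also behind it, at y = 17 to 155 mm: two fixed rubber rollers and cheek plates, up to 100 mm above the bench
- dial_grip (a point): centre of the dial's bar grip, on its vertical axis, 102 mm above the bench. The bar is a black block 74 mm long, 16 mm thick, 74 to 120 mm above the bench, on a round black skirt of 84 mm diameter (top 74 mm above the bench). Turns with the dial: x axis along the bar, the -x end has a small steel line on top; z up
- dial (a joint): angle of the gap dial in rad: 0 at its clockwise stop, growing counterclockwise (seen from above) to 3.4 at the other stop. Sprung clicks every 20 degrees (0.349 rad), the stop being click 0; four clicks off it is 1.396. Starts five to nine clicks off the stop. A click takes up to about 0.3 N m; left alone near a click it snaps into it
- lever (a joint): angle of the drive lever in rad: 0 to 0.12 at the start; at 0 it leans 0.5 rad from upright towards the guard. Grows as its top swings away from the guard (feeder +x); end stop at 1.0 (leaning 0.5 rad away from the guard). Stays where it is left; about 1 to 2 N on the paddle moves it
- paddle: the drive lever's stem and flat black paddle, behind the guard. Origin on the hinge, 62 mm above the bench; z axis along the lever to its tip 60 mm away, y along the hinge. The paddle is 32 mm wide (y), 10 mm thick, from 26 to 60 mm from the hinge; the stem is 16 mm wide, 6 mm thick; the hinge barrel has radius 8 mm
- lever_tip (a point): the middle of the lever's tip, 60 mm from its hinge
- rod: loose bent rod of 10 mm square steel bar, 0.15 to 0.3 kg. Origin: centre of its wooden handle, on the bar's axis. The bar runs from x = -75 to +125 mm; at the + end a 10 mm square leg is bent down (centre x = 120 mm), its tip 73 mm below the bar's axis. Handle 84 mm long (x), 16 mm wide (y), 24 mm high (z), to be gripped across y; z up in the stand
- stand: the rod's fixed stand, left or right of the feeder. Origin under the centre of its 170 x 80 x 8 mm foot; posts 12 mm thick, 50 mm wide at x = -56 and +56 mm, each with a notch 30 mm wide open to the top; notch floors 85 mm, prongs 103 mm above the bench. The bar lies on both floors along x, axis 90 mm up, bent end to +x, leg down beyond the foot, handle between the posts
- carton: loose open cardboard carton of paper bags, 130 x 100 x 90 mm (bags up to 120 mm), origin at the centre of its underside; leave it alone
- tape: loose roll of white packing tape lying flat, 104 mm diameter with a 76 mm hole, 48 mm high, origin at the centre of its underside; leave it alone
- jar: loose glass jar, 70 mm diameter, 100 mm high, origin at the centre of its underside; leave it alone
- guard_top (a point): middle of the top edge of the steel guard plate, which stands across the full 320 mm width of the feeder's deck: 4 mm thick, plane at feeder x = 3 mm, from 50 to 110 mm above the bench
Mind the look-alikes: they are no part of the job. What is shaped like the stand but red or turquoise is not meant.

How it is judged:
On the way, in this order (a step that is already met when the one before it is completed fails the run):
1. the dial is turned clockwise to its stop (value of joint dial below 0.06 rad), for 0.2 s.
2. the dial is backed off to the fourth click (value of joint dial between 1.276 and 1.516 rad and contact force between feeder and the fingers below 1 N), for 0.5 s.
3. the rod is off its stand and pushes the lever (contact force between rod and paddle above 0.2 N and distance between rod and stand above 0.12 m), for 0.05 s.
4. the lever is fully over (value of joint lever above 0.85 rad), for 0.2 s.
At the end, for the whole second after the job is handed in: the dial rests at the fourth click off its stop (1.396 rad, within 0.12), the lever is fully over (above 0.85 rad), and the rod lies at rest in both notches of its stand as it did at first (within 15 mm along and across, 6 mm in height, 0.15 rad of upright) (value of joint dial between 1.276 and 1.516 rad and value of joint lever above 0.85 rad and x of rod in the frame of stand between -0.015 and 0.015 m and y of rod in the frame of stand between -0.015 and 0.015 m and z of rod in the frame of stand between 0.084 and 0.096 m and angle between rod's own z axis and vertical below 0.15 rad and linear speed of rod below 0.02 m/s); the robot touches nothing.
It fails at once if the robot itself touches the lever (contact force between paddle and the fingers above 0.5 N or contact force between paddle and the arm above 0.5 N).
It fails at once if the carton, tape or jar is moved more than 30 mm (distance of any of carton, tape, jar from where it was at the start of the episode above 0.03 m).
It also fails if it takes over 61 s, if anything falls off the work surface, if the arm or the gripper's body presses on something with over 40 N, if the wrist force passes 120 N, or if a joint passes its speed limit or range.

## Robot

A 7-joint arm with a two-finger parallel gripper is mounted at the origin on the work surface. World frame = base frame: x ahead of the robot, y to its left, z up, the work surface at z = 0. Lengths are in m, angles in rad, forces in N, time in s.
With the tool pointing down it reaches from about 0.4 to 0.875 m from the base axis. Payload 6.5 kg.
Tool frame: the origin (TCP) lies between the finger pads; the fingertips stand 19 mm ahead of it and the grasp point (between the pads) is the TCP (arm.tip_extent is the z of the fingertips in the tool frame, in m); z points along the fingers, y is the line along which they close (so a half turn about z gives the same grasp; the last joint's range is limited). The gripper opens to 85 mm and grips with 20 to 120 N. Pads are 22 mm wide; open, the fingers measure 114 mm over their backs; the gripper's body (76 mm by 85 mm) begins 54 mm behind the grasp point. The pads swing forward as they close: fully open they stand 13 mm farther back than shut.
Start: joints at [1.061, 0.536, -0.004, 1.538, 0.003, 1.067, -0.071], TCP at [0.279, -0.587, 0.25] pointing down, gripper open.
Joint ranges: [-2.7, 2.7], [-0.37, 2.16], [-1.27, 1.26], [0.24, 2.4], [-1.31, 4.45], [0.19, 1.91], [-2.76, 2.76]. Speed limits (rad/s): [2.39, 2.39, 3.14, 3.14, 3.14, 3.14, 3.14].

## Interface

Orientations are given as [roll, pitch, yaw] about the fixed x, y, z axes, in that order (R = Rz(yaw) Ry(pitch) Rx(roll)).
In Python, from workcell import telemetry, imaging, arm gives the robot as it stands.
- The arm moves only by the tool arm_command, never from a script. Its arguments are lists of equal length, an entry for each row: "grip": the closure in counts, from 0 (fully open) to 255 (shut); "delta_pos": the shift along the tool's x, y, z in m, a list of three; "spin": the turn about the tool's z in rad. In form: {"grip": [grip, ...], "delta_pos": [[dx, dy, dz], ...], "spin": [spin, ...]}. A call has 1 to 12 rows; each row is the pose to reach, as a shift and turn from the pose commanded when the call began, along the tool's axes at that moment; what a row does not reach only later rows make up. A row lasts 1/8 s, in which the tool goes at most 62.5 mm and 10.7 degrees, less where a joint would pass 70% of its speed; a pose out of reach is approached as far as the arm can. A call with a gripper value outside its range is refused whole. The fingers move at their own pace and stop on an object; "squeeze" is the grip in N (left out, the last holds). Time passes only in rows, so rows that repeat a pose let the fingers close. It gives the time, the measured TCP pose, the force, the opening and the grip force at its end, in the units of the state.
- telemetry.read_state(): the state, without advancing time (a new reading comes with each control period).
- imaging.read_camera(name): name is "scene" or "top" or "wrist"; returns a dict with "image" (400x640x3 uint8, blue, green, red), "intrinsics" (3x3 intrinsics, pixels), "eye" and "orientation" of the camera in the world; the wrist camera has in their place "mount" (4x4, takes a point from camera to tool coordinates, whose origin is the TCP and whose axes are the flange's). Camera axes: x right, y up, looking along -z (the intrinsics and any distortion apply to the point x, -y, -z); pixel columns grow to the right and rows downward; lengths in m; the calibration is good to about 2 mm. The wrist camera is an equidistant fisheye: a pixel r from the principal point sees the ray r / f radians off the axis. A picture is of the moment at which its call begins: read the wrist's pose just before it. There is no depth.
- arm.close_job(): hands the job in; it is judged then, once.
Trained networks look in a picture, given as the dict that the camera call returned (one of the last four; its "shot" number tells which), for a name from the list of things; names that differ only in an ending like _2 or _b are one class to them, and where a whole thing is asked for, a point or a joint stands for the part that bears it (a point fixed in the world has none). Each returns a list of dicts, best first, with "conf" (0 to 1); they miss things now and then, are a little off and sometimes report something else, mostly with a low value. They report only what shows in the picture. A call takes as long as a camera call. They do not tell look-alikes from the thing itself.
- imaging.search_frame(picture, name): "rect" ([left, top, right, bottom] in pixels, round what is visible of it).
- imaging.outline_of(picture, name): "pixels" (400x640 bool, what is visible of it) and "rect" ([left, top, right, bottom] in pixels, round what is visible of it).
- imaging.tip_of(picture, name): "xy" ([column, row] in pixels: a listed point, or the origin of a listed thing).
The state is a dict: "clock": time; "joint_pos": joint angles; "dq": joint speeds; "effort": joint torques, N m; "tcp_pos": TCP position; "orientation": TCP orientation; "force": force on the tool from outside, world axes, zero at the start; "moment": the same for the moment, N m; "opening": finger opening in m; "gripper_force": force on a finger pad.
Only numpy, scipy, OpenCV 4.12 (cv2) and the standard library are available. Lean on these libraries where they do the work, as an engineer would, in place of code of your own. Each camera call takes 0.05 s, during which the arm holds its last target. There are 200 camera calls.

## Working session

There is one attempt and no reset: what is moved stays moved. The work goes in short steps, Python scripts to look and compute and a tool call to move; the robot and the scene stay as the last step left them, time stands still between calls to the robot, and variables do not carry over. Pictures are saved under pics/ and viewed, at most 10 in all, crops included, and the job is handed in when it is done.

Besides the shell and the picture viewer there is one more tool, called after "Request:" as name([rows], argument=value, ...), one row to a line, values as JSON. arm_command: Moves the arm, as the interface text tells. Its arguments: {"type":"object","properties":{"grip":{"type":"array"},"delta_pos":{"type":"array"},"spin":{"type":"array"},"squeeze":{"type":"number"}},"required":["grip","delta_pos","spin"]}

```bash
mkdir -p pics; ls; cat > h.py <<'E'
import numpy as np, cv2
from workcell import telemetry, imaging, arm
from scipy.spatial.transform import Rotation as R
def rot(o):
    o=np.array(o,float)
    return o if o.shape==(3,3) else (R.from_quat(o).as_matrix() if o.size==4 else R.from_euler('xyz',o).as_matrix())
def onplane(p,uv,z):
    K=np.array(p['intrinsics']);u,v=uv
    d=np.array([(u-K[0,2])/K[0,0],-(v-K[1,2])/K[1,1],-1.])
    d=rot(p['orientation'])@d; e=np.array(p['eye'])
    return e+d*(z-e[2])/d[2]
def proj(p,X):
    K=np.array(p['intrinsics']);c=(np.atleast_2d(X)-p['eye'])@rot(p['orientation'])
    return np.c_[K[0,0]*c[:,0]/-c[:,2]+K[0,2],K[1,1]*c[:,1]/c[:,2]+K[1,2]]
E
python3 - <<'E'
from h import *
s=telemetry.read_state();print(s)
for n in ['top','scene']:
    p=imaging.read_camera(n);cv2.imwrite(f'pics/{n}0.png',p['image'])
    print(n,{k:v for k,v in p.items() if k!='image'})
    for o in ['feeder','dial_grip','guard_top','lever_tip','rod','stand','carton','tape','jar','paddle']:
        print(o,[(np.round(d['xy'],1).tolist(),round(d['conf'],2)) for d in imaging.tip_of(p,o)][:4],[(np.round(d['rect']).tolist(),round(d['conf'],2)) for d in imaging.search_frame(p,o)][:4])
E
```

```text
pics
{'clock': 0.0, 'joint_pos': array([ 1.06078101,  0.53718837, -0.00445636,  1.53888436,  0.00259798,
        1.06730491, -0.07120981]), 'dq': array([-0.00061172,  0.00038623, -0.00154181, -0.00078865, -0.00119517,
       -0.00117475,  0.00111234]), 'effort': array([-1.31412212e-04, -5.83415401e+01,  1.04854580e+00, -2.59105521e+01,
        1.23010803e-02,  9.68335691e-03, -4.41841763e-08]), 'tcp_pos': array([ 0.27883523, -0.58647883,  0.24939413]), 'orientation': array([-3.13981748e+00,  1.19542317e-04,  4.43891848e-01]), 'force': array([-0.03823888,  0.02244264, -0.09455317]), 'moment': array([-0.03055474, -0.00113555, -0.01089167]), 'gripper_force': 0.0, 'opening': 0.08548917337996421}
top {'intrinsics': array([[377.58685938,   0.        , 319.4678387 ],
       [  0.        , 377.58685938, 201.74414676],
       [  0.        ,   0.        ,   1.        ]]), 'eye': array([0.22765683, 0.05733111, 1.27000008]), 'orientation': array([ 2.08686574e-01,  5.75748001e-04, -1.51012332e+00]), 'shot': 1}
feeder [([335.0, 187.1], 0.76)] [([283.0, 136.0, 384.0, 227.0], 0.83)]
dial_grip [([306
[... 1367 characters left out ...]
p [([314.7, 244.7], 0.67), ([202.3, 266.3], 0.66)] [([311.0, 243.0, 323.0, 268.0], 0.67)]
rod [([377.4, 158.9], 0.8), ([337.5, 195.8], 0.47)] [([363.0, 146.0, 405.0, 196.0], 0.85)]
stand [([409.8, 162.5], 0.85), ([348.1, 140.1], 0.84), ([377.4, 173.0], 0.77), ([328.4, 221.4], 0.52)] [([390.0, 136.0, 435.0, 173.0], 0.75), ([326.0, 110.0, 374.0, 151.0], 0.64), ([355.0, 145.0, 397.0, 196.0], 0.57)]
carton [([204.2, 271.5], 0.6)] [([179.0, 231.0, 226.0, 288.0], 0.66)]
tape [([424.2, 231.7], 0.83)] [([412.0, 210.0, 446.0, 245.0], 0.93)]
jar [([248.8, 333.0], 0.59)] [([232.0, 309.0, 265.0, 345.0], 0.95)]
paddle [([313.6, 263.0], 0.66), ([378.3, 162.1], 0.39)] [([309.0, 244.0, 324.0, 268.0], 0.44)]
```

```bash
python3 - <<'E'
import cv2,numpy as np
t=cv2.imread('pics/top0.png')[110:330,165:485];s=cv2.imread('pics/scene0.png')[100:360,165:460]
a=cv2.resize(t,(800,550),interpolation=cv2.INTER_CUBIC);cv2.imwrite('pics/a.png',a)
b=cv2.resize(s,(680,600),interpolation=cv2.INTER_CUBIC);cv2.imwrite('pics/b.png',b)
E
python3 - <<'E'
from h import *
p=imaging.read_camera('top');q=imaging.read_camera('scene')
def tri(a,b):
    from scipy.optimize import least_squares
    f=lambda X:np.r_[proj(p,X)[0]-a,proj(q,X)[0]-b]
    r=least_squares(f,[.5,0,.1]);return np.round(r.x,4),np.round(r.fun,1)
for n,a,b in [('feeder',(335,187.1),(328.6,242)),('dial',(306.5,194.3),(339,196.7)),('guard',(336.6,172.7),(326,221.6)),('levertip',(361,156.9),(314.7,244.7)),('rod',(234.3,216.7),(377.4,158.9)),('stand',(244,217.7),(377.4,173)),('standb',(225.7,280.8),(348,140)),('standc',(193.8,209.8),(409.8,162.5)),('tape',(248.6,139.8),(424.2,231.7)),('jar',(431.8,151.5),(248.8,333))]:
    print(n,*tri(a,b))
E
```

```text
feeder [ 0.5598  0.0324 -0.0162] [-2.5 -1.4 -2.7  0.4]
dial [0.4969 0.1178 0.104 ] [-0.7 -0.4 -0.8  0.1]
guard [0.5674 0.0249 0.1222] [-0.2 -0.1 -0.2  0. ]
levertip [ 0.6217 -0.0488  0.1305] [-0.3 -0.2 -0.3  0. ]
rod [0.4141 0.3423 0.083 ] [-0.3 -0.2 -0.4  0.1]
stand [0.4261 0.331  0.0223] [-2.3 -1.5 -2.9  0.6]
standb [0.2113 0.3645 0.0037] [ 0.3  0.2  0.4 -0.1]
standc [0.4401 0.4991 0.0018] [ 0.6  0.5  0.8 -0.2]
tape [ 0.7063  0.3379 -0.0078] [ 1.   0.7  1.1 -0.3]
jar [ 7.007e-01 -3.124e-01  5.000e-04] [ 0.4  0.2  0.3 -0. ]
```

View pics/a.png

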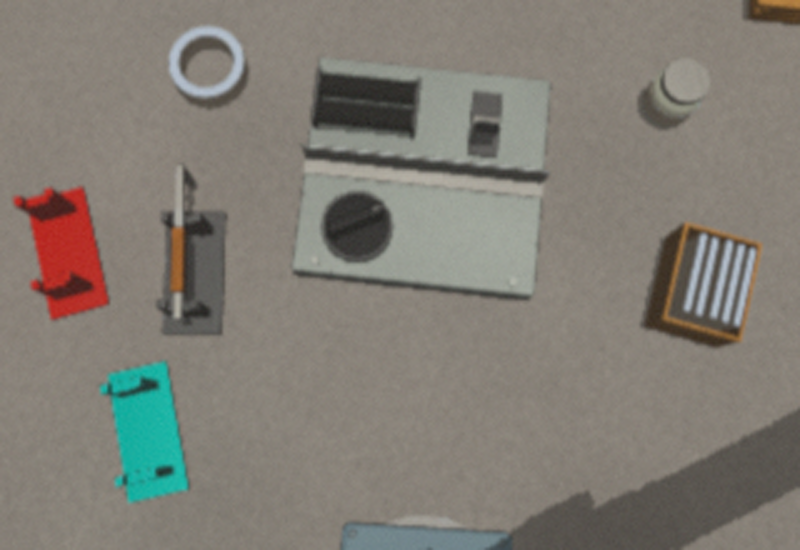

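View pics/b.png

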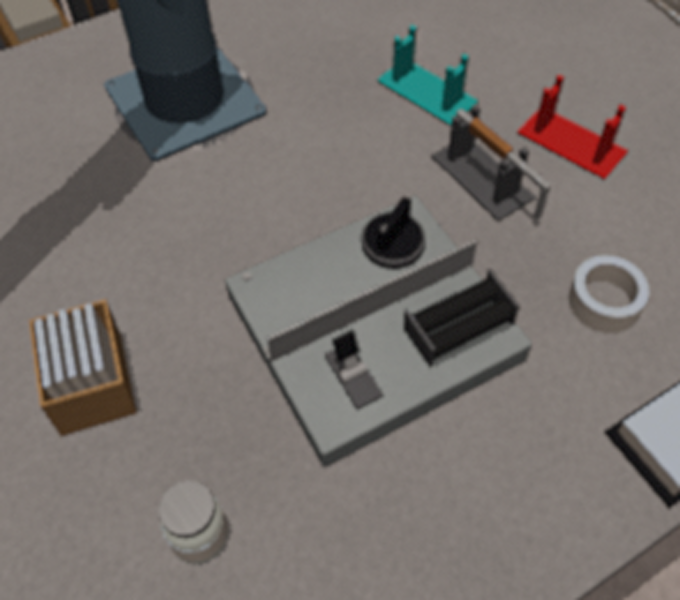

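The stand that fits is the dark grey one at top px (242,217), which carries the rod. The red one (193,210) and the turquoise one (226,281) are look-alikes. Dial at top px (308,200), lever at (359,157), carton, jar and tape clear of the path. Next I fit the feeder pose.

```bash
python3 - <<'E'
from h import *
from scipy.optimize import least_squares
p=imaging.read_camera('top');q=imaging.read_camera('scene')
F=lambda P,v:np.c_[P[0]+np.cos(P[2])*v[:,0]-np.sin(P[2])*v[:,1],P[1]+np.sin(P[2])*v[:,0]+np.cos(P[2])*v[:,1],v[:,2]]
# deck corners: front-left, front-right, back-left, back-right
v=np.array([[-150,160,50],[-150,-160,50],[150,160,50],[150,-160,50]])/1e3
pa=np.array([(295,270),(532,293),(320,58),(549,80)])/2.5+[165,110]
qb=np.array([(418,203),(228,285),(529,346),(324,457)])*[295/680,260/600]+[165,100]
w=np.array([[-85,80,102],[3,0,110]])/1e3
f=lambda P:np.r_[(proj(p,F(P,v))-pa).ravel(),(proj(q,F(P,v))-qb).ravel(),(proj(p,F(P,w))-[(306.5,194.3),(336.6,172.7)]).ravel(),(proj(q,F(P,w))-[(339,196.7),(326,221.6)]).ravel()]
r=least_squares(f,[.56,.03,0],loss='soft_l1');print('feeder',r.x.round(4));print(f(r.x).reshape(-1,2).round(1).tolist())
print('dial,hinge',F(r.x,np.array([[-.085,.08,.102],[.075,-.075,.062]])).round(4))
# rod: masks, bar along both views
for n,c in (('top',p),('scene',q)):
    for name in ('rod','dial_grip'):
        for m in imaging.outline_of(c,name)[:1]:
            ys,xs=np.nonzero(m['pixels']);print(n,name,m['rect'],m['conf'],len(xs))
v2=np.array([[.125,0,.095],[-.075,0,.095],[0,0,.102]]) # bar ends, top
pr=np.array([(181,167),(178,318),(178,260)])/2.5+[165,110]
qr=np.array([(547,186),(458,115),(491,136)])*[295/680,260/600]+[165,100]
g=lambda P:np.r_[(proj(p,F(P,v2))-pr).ravel(),(proj(q,F(P,v2))-qr).ravel()]
r=least_squares(g,[.41,.34,0]);print('rod',r.x.round(4),g(r.x).reshape(-1,2).round(1).tolist())
E
```

```text
feeder [ 0.5708  0.0289 -0.0529]
[[-2.0, -1.8], [0.6, 0.0], [-0.3, -2.4], [0.9, -1.3], [-0.9, -3.8], [-2.4, -2.8], [1.9, -0.6], [-1.3, -0.4], [0.6, 1.9], [-1.4, -1.0], [-3.2, -0.3], [2.0, 3.2]]
dial,hinge [[ 0.4901  0.1133  0.102 ]
 [ 0.6417 -0.0499  0.062 ]]
top rod [228.9, 176.3, 243.7, 239.3] 0.73 310
top dial_grip [294.8, 185.9, 318.5, 212.9] 0.97 481
scene rod [362.7, 148.6, 402.6, 197.9] 0.84 336
scene dial_grip [324.1, 187.7, 348.7, 209.2] 0.9 435
rod [0.4232 0.3323 0.0942] [[-0.3, -1.7], [0.1, -0.3], [-0.1, -1.2], [-0.3, -0.0], [-1.0, -2.4], [-1.0, -1.0]]
```

Request:
arm_command([
  [0.496, -0.541, 0],
  [0.496, -0.541, 0],
  [0.496, -0.541, 0],
  [0.496, -0.541, 0],
  [0.496, -0.541, 0],
  [0.496, -0.541, 0],
  [0.496, -0.541, 0],
  [0.496, -0.541, 0],
  [0.496, -0.541, 0],
  [0.496, -0.541, 0],
  [0.496, -0.541, 0],
  [0.496, -0.541, 0],
], grip=[0, 0, 0, 0, 0, 0, 0, 0, 0, 0, 0, 0], spin=[-1.56, -1.56, -1.56, -1.56, -1.56, -1.56, -1.56, -1.56, -1.56, -1.56, -1.56, -1.56], squeeze=60)

```text
clock: 4.0
tcp_pos: [0.4952, 0.1174, 0.2506]
orientation: [3.14, -0.0, 2.005]
force: [0.0, -1.4, -0.3]
opening: 0.0854
gripper_force: 0.0
```

```bash
cat >> h.py <<'E'
def wcam():
    s=telemetry.read_state();p=imaging.read_camera('wrist');p['T']=np.eye(4)
    p['T'][:3,:3]=rot(s['orientation']);p['T'][:3,3]=s['tcp_pos'];p['T']=p['T']@np.array(p['mount']);return s,p
def wray(p,uv):
    K=np.array(p['intrinsics']);a=(uv[0]-K[0,2])/K[0,0];b=(uv[1]-K[1,2])/K[1,1];r=np.hypot(a,b)+1e-12
    d=np.array([np.sin(r)*a/r,-np.sin(r)*b/r,-np.cos(r)]);return p['T'][:3,3],p['T'][:3,:3]@d
def wplane(p,uv,z):
    e,d=wray(p,uv);return e+d*(z-e[2])/d[2]
def wproj(p,X):
    K=np.array(p['intrinsics']);c=(np.atleast_2d(X)-p['T'][:3,3])@p['T'][:3,:3]
    r=np.hypot(c[:,0],c[:,1])+1e-12;t=np.arctan2(r,-c[:,2])
    return np.c_[K[0,0]*t*c[:,0]/r+K[0,2],-K[1,1]*t*c[:,1]/r+K[1,2]]
E
python3 - <<'E'
from h import *
s,p=wcam();cv2.imwrite('pics/w1.png',p['image'])
print(s['joint_pos'].round(3),p['intrinsics'],p['mount'],p['T'][:3,3])
for o,z in [('dial_grip',.102),('guard_top',.11),('feeder',0),('rod',.09),('lever_tip',.115)]:
    print(o,[(np.round(d['xy'],1).tolist(),round(d['conf'],2),wplane(p,d['xy'],z).round(4)) for d in imaging.tip_of(p,o)][:2])
E
```

```text
[ 0.195  0.364 -0.634  1.879  0.257  0.979 -0.117] [[309.70691629   0.         317.53095024]
 [  0.         309.70691629 199.89440112]
 [  0.           0.           1.        ]] [[ 2.65693513e-04  9.52292880e-01  3.05185517e-01  7.71785210e-02]
 [ 9.99998786e-01 -7.21592776e-04  1.38104350e-03 -3.65645787e-04]
 [ 1.53537755e-03  3.05184779e-01 -9.52291916e-01 -1.23510363e-01]
 [ 0.00000000e+00  0.00000000e+00  0.00000000e+00  1.00000000e+00]] [0.46229181 0.18713134 0.3741463 ]
dial_grip [([307.7, 187.6], 0.94, array([0.4858, 0.115 , 0.102 ]))]
guard_top [([346.8, 295.8], 0.67, array([0.5692, 0.0287, 0.11  ]))]
feeder [([340.2, 246.3], 0.55, array([0.5679, 0.0318, 0.    ]))]
rod []
lever_tip []
```

View pics/w1.png

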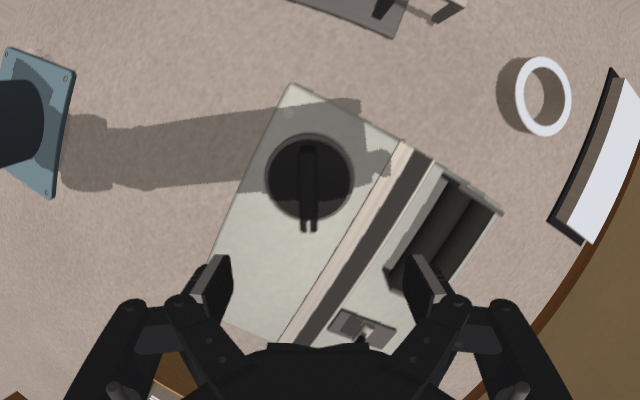

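The wrist picture shows the bar lying almost along tool x, from (308,146) to (309,228), with its steel line at the lower end (308,226). The skirt is round about (309,178), and the fingers straddle the bar's axis.

```bash
python3 - <<'E'
from h import *
from scipy.optimize import least_squares
s,p=wcam()
g=cv2.cvtColor(p['image'],cv2.COLOR_BGR2GRAY)
A=wplane(p,(308,146),.12);B=wplane(p,(309,222),.12);print(A,B,(A+B)/2,np.linalg.norm(A-B),np.arctan2(*(A-B)[1::-1]))
C=[wplane(p,c,.074) for c in [(265,178),(354,178),(309,221)]];print(np.round(C,4),np.linalg.norm(C[0]-C[1]),((C[0]+C[1])/2).round(4))
# bar edge profile at rows
for r in (155,165,175,185,200): print(r,g[r,290:330].tolist())
# feeder corners on deck z=.05: front-left, front-right
F=lambda P,v:np.c_[P[0]+np.cos(P[2])*v[:,0]-np.sin(P[2])*v[:,1],P[1]+np.sin(P[2])*v[:,0]+np.cos(P[2])*v[:,1],v[:,2]]
print([wplane(p,c,.05).round(4) for c in [(291,83),(222,232)]],[wplane(p,c,.11).round(4) for c in [(401,140)]])
E
```

```text
[0.46896547 0.14795687 0.12      ] [0.49729996 0.08720039 0.12      ] [0.48313271 0.11757863 0.12      ] 0.0670387468079874 2.0071729970897145
[[0.4441 0.0943 0.074 ]
 [0.5251 0.1316 0.074 ]
 [0.5032 0.0708 0.074 ]] 0.08922400548909329 [0.4846 0.113  0.074 ]
155 [30, 30, 28, 30, 28, 30, 28, 30, 27, 24, 26, 28, 28, 29, 29, 28, 29, 31, 29, 29, 31, 30, 30, 30, 30, 28, 26, 25, 26, 29, 29, 30, 31, 30, 31, 31, 29, 32, 30, 28]
165 [30, 30, 29, 28, 30, 27, 31, 29, 28, 26, 25, 26, 27, 28, 29, 29, 28, 28, 30, 29, 31, 30, 31, 31, 32, 29, 27, 24, 23, 28, 30, 30, 31, 29, 29, 30, 29, 31, 30, 30]
175 [28, 29, 27, 27, 28, 29, 29, 29, 28, 27, 21, 25, 27, 27, 27, 29, 27, 27, 29, 30, 29, 30, 31, 30, 29, 29, 26, 26, 23, 26, 29, 30, 30, 29, 29, 29, 30, 29, 29, 30]
185 [29, 27, 29, 28, 27, 29, 27, 27, 29, 25, 23, 25, 26, 27, 28, 28, 29, 29, 29, 30, 29, 30, 30, 30, 29, 28, 26, 25, 21, 26, 29, 29, 30, 28, 27, 29, 29, 28, 28, 29]
200 [43, 42, 43, 43, 43, 42, 43, 34, 36, 40, 35, 23, 26, 28, 28, 28, 28, 28, 30, 30, 28, 29, 30, 27, 28, 27, 26, 25, 22, 27, 29, 28, 29, 28, 27, 28, 35, 44, 43, 30]
[array([0.4275, 0.1914, 0.05  ]), array([0.4192, 0.0051, 0.05  ])] [array([0.54  , 0.1863, 0.11  ])]
```

Request:
arm_command([
  [0.0015, -0.01, 0.05],
  [0.0015, -0.01, 0.1],
  [0.0015, -0.01, 0.148],
  [0.0015, -0.01, 0.148],
  [0.0015, -0.01, 0.148],
  [0.0015, -0.01, 0.148],
  [0.0015, -0.01, 0.148],
  [0.0015, -0.01, 0.148],
  [0.0015, -0.01, 0.148],
], grip=[0, 0, 0, 0, 130, 255, 255, 255, 255], spin=[0, 0, 0, 0, 0, 0, 0, 0, 0], squeeze=60)

```text
clock: 5.48
tcp_pos: [0.4867, 0.1122, 0.1034]
orientation: [3.138, 0.001, 2.004]
force: [2.9, -0.5, 5.4]
opening: 0.0155
gripper_force: 60.1
```

```bash
python3 -c "
from h import *
s=telemetry.read_state();print(s['moment'].round(3),s['force'].round(1),s['joint_pos'].round(3),s['opening'],s['tcp_pos'],s['orientation'])"
```

```text
[-0.005 -0.279  0.049] [ 2.9 -0.5  5.4] [ 0.098  0.567 -0.521  2.012  0.446  0.671 -0.278] 0.015462344876961381 [0.48668296 0.11222939 0.10342225] [3.13816761e+00 6.12085368e-04 2.00395498e+00]
```

Request:
arm_command([
  [0, 0, 0],
  [0, 0, 0],
  [0, 0, 0],
  [0, 0, 0],
  [0, 0, 0],
  [0, 0, 0],
  [0, 0, 0],
  [0, 0, 0],
], grip=[255, 255, 255, 255, 255, 255, 255, 255], spin=[0.15, 0.3, 0.45, 0.6, 0.75, 0.9, 1.05, 1.2])

```text
clock: 6.48
tcp_pos: [0.4847, 0.1127, 0.1034]
orientation: [-3.141, -0.0, 0.801]
force: [-6.0, 1.1, 12.9]
opening: 0.0154
gripper_force: 61.2
```

```bash
python3 -c "
from h import *
s=telemetry.read_state();print(s['moment'].round(3),s['force'].round(1),s['joint_pos'].round(3),s['opening'],s['tcp_pos'],s['orientation'])"
```

```text
[0.299 1.038 0.215] [-6.   1.1 12.9] [-0.14   0.519 -0.222  2.027  0.19   0.615 -1.26 ] 0.015439774902594034 [0.48469554 0.11270768 0.10340142] [-3.14116382e+00 -2.57143886e-04  8.00752759e-01]
```

Request:
arm_command([
  [0, 0, 0],
  [0, 0, 0],
  [0, 0, 0],
  [0, 0, 0],
  [0, 0, 0],
  [0, 0, 0],
], grip=[255, 255, 255, 255, 255, 255], spin=[0.15, 0.3, 0.45, 0.6, 0.62, 0.62])

```text
clock: 7.22
tcp_pos: [0.4842, 0.1136, 0.1034]
orientation: [-3.14, 0.001, 0.185]
force: [-6.1, 3.5, 14.0]
opening: 0.0153
gripper_force: 61.2
```

```bash
cat > st.py <<'E'
from h import *
s=telemetry.read_state();print(round(s['clock'],2),'M',s['moment'].round(2),'F',s['force'].round(1),'q',s['joint_pos'].round(3),s['opening'].round(4),s['gripper_force'],s['tcp_pos'].round(4),s['orientation'].round(4))
E
python3 st.py
```

```text
Traceback (most recent call last):
  File "st.py", line 2, in <module>
    s=telemetry.read_state();print(round(s['clock'],2),'M',s['moment'].round(2),'F',s['force'].round(1),'q',s['joint_pos'].round(3),s['opening'].round(4),s['gripper_force'],s['tcp_pos'].round(4),s['orientation'].round(4))
                                                                                                                                    ^^^^^^^^^^^^^^^^^^
AttributeError: 'float' object has no attribute 'round'
```

```bash
sed -i "s/s\['opening'\].round(4)/round(s['opening'],4)/" st.py; python3 st.py
```

```text
7.22 M [ 0.78  1.21 -0.05] F [-6.1  3.5 14. ] q [-0.268  0.509 -0.065  2.035  0.053  0.599 -1.753] 0.0153 61.21708810329437 [0.4842 0.1136 0.1034] [-3.1398e+00  8.0000e-04  1.8540e-01]
```

Request:
arm_command([
  [0, 0, 0],
  [0, 0, 0],
  [0, 0, 0],
  [0, 0, 0],
], grip=[255, 255, 255, 255], spin=[0.15, 0.3, 0.35, 0.35])

```text
clock: 7.72
tcp_pos: [0.4852, 0.114, 0.1035]
orientation: [-3.14, -0.001, -0.16]
force: [-2.5, 3.3, 11.2]
opening: 0.0155
gripper_force: 126.0
```

```bash
python3 st.py
```

```text
7.72 M [0.55 0.69 1.41] F [-2.5  3.3 11.2] q [-0.341  0.508  0.026  2.038 -0.024  0.594 -2.029] 0.0155 125.97382508218288 [0.4852 0.114  0.1035] [-3.1401e+00 -8.0000e-04 -1.5970e-01]
```

Moment and pad force jumped after about 2.1 rad, which is six clicks, so the dial is at its stop. I hold it briefly, then back off four clicks to yaw ≈ 1.31.

Request:
arm_command([
  [0, 0, 0],
  [0, 0, 0],
  [0, 0, 0],
  [0, 0, 0],
  [0, 0, 0],
  [0, 0, 0],
  [0, 0, 0],
  [0, 0, 0],
  [0, 0, 0],
  [0, 0, 0],
  [0, 0, 0],
  [0, 0, 0],
], grip=[255, 255, 255, 255, 255, 255, 255, 255, 255, 255, 255, 255], spin=[0, 0, -0.07, -0.22, -0.37, -0.52, -0.67, -0.82, -0.97, -1.12, -1.27, -1.4])

```text
clock: 9.22
tcp_pos: [0.486, 0.1141, 0.1033]
orientation: [3.14, -0.004, 1.239]
force: [0.9, 5.3, 4.3]
opening: 0.0154
gripper_force: 60.0
```

```bash
python3 st.py
```

```text
9.22 M [ 1.   -0.02 -0.17] F [0.9 5.3 4.3] q [-0.05   0.533 -0.336  2.021  0.285  0.629 -0.906] 0.0154 60.013800859451294 [0.486  0.1141 0.1033] [ 3.1402 -0.0039  1.239 ]
```

Request:
arm_command([
  [0, 0, 0],
  [0, 0, 0],
  [0, 0, 0],
  [0, 0, 0],
  [0, 0, 0],
  [0, 0, 0],
  [0, 0, -0.06],
  [0, 0, -0.12],
  [0, 0, -0.12],
], grip=[255, 255, 0, 0, 0, 0, 0, 0, 0], spin=[-0.07, -0.07, -0.07, -0.07, -0.07, -0.07, -0.07, -0.07, -0.07])

```text
clock: 10.35
tcp_pos: [0.4879, 0.1126, 0.2267]
orientation: [3.134, -0.004, 1.303]
force: [0.6, -0.0, -0.1]
opening: 0.0851
gripper_force: 0.0
```

```bash
python3 - <<'E'
from h import *
s,p=wcam();cv2.imwrite('pics/w2.png',p['image']);print(s['tcp_pos'],s['orientation'],s['clock'])
for o,z in [('dial_grip',.102),('guard_top',.11),('feeder',0),('rod',.09),('lever_tip',.115)]:
    print(o,[(np.round(d['xy'],1).tolist(),round(d['conf'],2),wplane(p,d['xy'],z).round(4)) for d in imaging.tip_of(p,o)][:2])
np.save('T2.npy',p['T'])
E
```

```text
[0.48788544 0.11259359 0.22669318] [ 3.13372632 -0.00401197  1.30344907] 10.35
dial_grip [([314.5, 196.9], 0.71, array([0.4866, 0.1135, 0.102 ]))]
guard_top [([427.4, 259.3], 0.85, array([0.5716, 0.0302, 0.11  ]))]
feeder [([394.9, 219.0], 0.62, array([0.5665, 0.0293, 0.    ]))]
rod []
lever_tip [([471.9, 312.3], 0.64, array([ 0.6143, -0.0501,  0.115 ])), ([468.6, 281.5], 0.23, array([ 0.6108, -0.0069,  0.115 ]))]
```

View pics/w2.png

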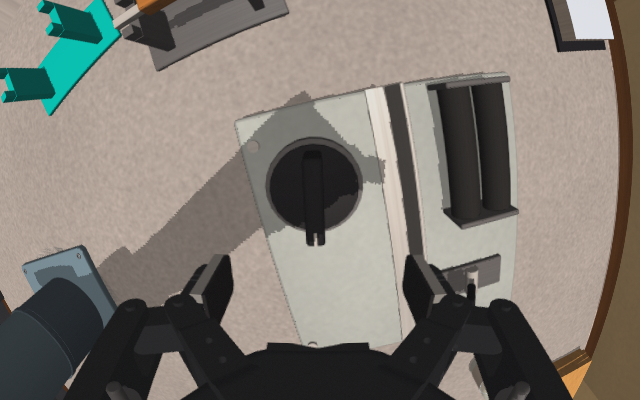

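The dial bar now reads close to tool yaw 1.30, steel line at (316,240): four clicks (0.70 rad less than at the start, from click 6). Now I refine the feeder yaw from this picture and look at the stand.

```bash
python3 - <<'E'
from h import *
p={'T':np.load('T2.npy'),'intrinsics':[[309.707,0,317.531],[0,309.707,199.894],[0,0,1]]}
a,b=wplane(p,(313,152),.12),wplane(p,(315.5,234),.12);print('bar',a,b,np.arctan2(*(a-b)[1::-1]))
fl,bl=wplane(p,(235,122),.05),wplane(p,(509,77),.05)
fe=[wplane(p,c,.05) for c in [(235,122),(252,180),(275,255),(300,340)]]
print(fl,bl,np.linalg.norm(fl-bl),'yaw',np.arctan2(*(bl-fl)[1::-1]));print(np.round(fe,4))
d=fe[0]-fe[-1];print('yaw front',np.arctan2(d[1],d[0])-np.pi/2)
E
```

```text
bar [0.49640588 0.15304082 0.12      ] [0.48047233 0.08818964 0.12      ] 1.3298743405023048
[0.42738587 0.19322394 0.05      ] [0.72241505 0.17420812 0.05      ] 0.29564137380728683 yaw -0.064364982549025
[[ 0.4274  0.1932  0.05  ]
 [ 0.426   0.1323  0.05  ]
 [ 0.4226  0.0455  0.05  ]
 [ 0.4123 -0.0832  0.05  ]]
yaw front -0.054624874720818895
```

Request:
arm_command([
  [0.13, -0.13, -0.02],
  [0.13, -0.13, -0.02],
  [0.13, -0.13, -0.02],
  [0.13, -0.13, -0.02],
  [0.13, -0.13, -0.02],
  [0.13, -0.13, -0.02],
  [0.13, -0.13, -0.02],
], grip=[0, 0, 0, 0, 0, 0, 0], spin=[0.15, 0.3, 0.45, 0.6, 0.75, 0.9, 1.05])

```text
clock: 11.52
tcp_pos: [0.3934, 0.2711, 0.2412]
orientation: [3.141, 0.002, 0.249]
force: [0.4, -0.5, -0.0]
opening: 0.0855
gripper_force: 0.0
```

```bash
python3 - <<'E'
from h import *
s,p=wcam();cv2.imwrite('pics/w3.png',p['image']);print(s['tcp_pos'],s['orientation'],s['joint_pos'].round(2))
for o,z in [('rod',.09),('stand',0)]:
    print(o,[(np.round(d['xy'],1).tolist(),round(d['conf'],2),wplane(p,d['xy'],z).round(4)) for d in imaging.tip_of(p,o)][:2])
np.save('T3.npy',p['T'])
E
```

```text
[0.39337005 0.27110147 0.24123331] [3.14088419e+00 2.07235451e-03 2.49137379e-01] [-0.41  0.28 -0.33  1.97  0.11  0.91 -2.13]
rod [([256.8, 149.2], 0.79, array([0.4163, 0.3323, 0.09  ]))]
stand [([143.9, 93.7], 0.9, array([0.4389, 0.5114, 0.    ])), ([275.2, 130.3], 0.61, array([0.4262, 0.3296, 0.    ]))]
```

View pics/w3.png

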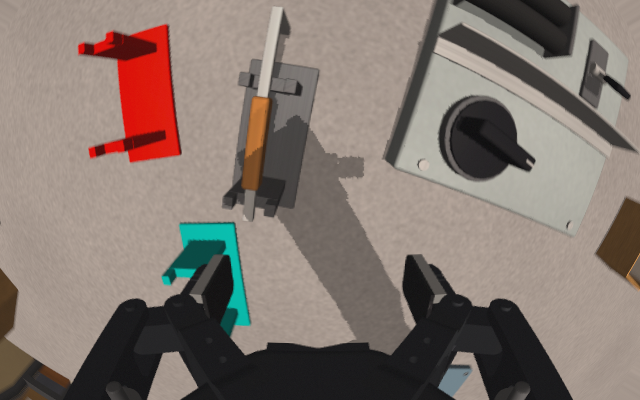

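The picture confirms the grey stand with the rod: wooden handle from (262,97) to (250,190), bar ends at (279,9) and (249,219). The red and turquoise stands are empty.

```bash
python3 - <<'E'
from h import *
p={'T':np.load('T3.npy'),'intrinsics':[[309.707,0,317.531],[0,309.707,199.894],[0,0,1]]}
im=cv2.imread('pics/w3.png').astype(int)
m=(im[...,2]-im[...,0]>50)&(im[...,2]>90);m[:80]=0;m[200:]=0;m[:,:235]=0;m[:,285:]=0
m2=m&(im[...,1]>50)
ys,xs=np.nonzero(m2);print(len(xs),xs.min(),xs.max(),ys.min(),ys.max())
W=np.array([wplane(p,c,.100) for c in zip(xs,ys)])[:,:2];c=W.mean(0);u,sv,vt=np.linalg.svd(W-c);d=vt[0]*np.sign(vt[0,0]);t=(W-c)@d;n=(W-c)@vt[1]
print('handle c',c,'mid',c+d*(t.min()+t.max())/2,'len',np.ptp(t),'wid',np.ptp(n),'yaw',np.arctan2(d[1],d[0]))
a,b=wplane(p,(279,9),.095),wplane(p,(249,216),.095);d=(a-b);L=np.linalg.norm(d);print('bar',a,b,L,np.arctan2(d[1],d[0]),'origin',b+d/L*.075)
E
```

```text
1576 242 269 96 189
handle c [0.42413308 0.33417052] mid [0.42250681 0.33403684] len 0.08275463156142504 wid 0.015714745507019 yaw 0.08201002178950959
bar [0.54373816 0.34230209 0.095     ] [0.35321541 0.32657478 0.095     ] 0.19117078150015998 0.08236144687200823 origin [0.42796118 0.33274491 0.095     ]
```

Request:
arm_command([
  [0.0436, -0.0533, 0],
  [0.0436, -0.0533, 0],
  [0.0436, -0.0533, 0.06],
  [0.0436, -0.0533, 0.11],
  [0.0436, -0.0533, 0.15],
  [0.0436, -0.0533, 0.15],
  [0.0436, -0.0533, 0.15],
  [0.0436, -0.0533, 0.15],
  [0.0436, -0.0533, 0.15],
  [0.0436, -0.0533, 0.15],
  [0.0436, -0.0533, 0.15],
  [0.0436, -0.0533, 0.15],
], grip=[0, 0, 0, 0, 0, 0, 255, 255, 255, 255, 255, 255], spin=[0.1, 0.166, 0.166, 0.166, 0.166, 0.166, 0.166, 0.166, 0.166, 0.166, 0.166, 0.166], squeeze=80)

```text
clock: 13.18
tcp_pos: [0.4233, 0.3345, 0.0933]
orientation: [-3.141, -0.001, 0.088]
force: [-0.1, -0.6, 5.8]
opening: 0.0146
gripper_force: 78.0
```

```bash
python3 st.py
```

```text
13.18 M [-0.17  0.21  0.01] F [-0.1 -0.6  5.8] q [-0.556  0.592 -0.253  1.925  0.233  0.651 -2.437] 0.0146 77.98089623451233 [0.4233 0.3345 0.0933] [-3.1407e+00 -1.4000e-03  8.8000e-02]
```

Request:
arm_command([
  [0, 0, -0.03],
  [0, 0, -0.08],
  [0, 0, -0.143],
  [0.0096, 0.05, -0.143],
  [0.0096, 0.1, -0.143],
  [0.0096, 0.16, -0.143],
  [0.0096, 0.22, -0.143],
  [0.0096, 0.28, -0.143],
  [0.0096, 0.34, -0.143],
  [0.0096, 0.3767, -0.143],
  [0.0096, 0.3767, -0.143],
  [0.0096, 0.3767, -0.143],
], grip=[255, 255, 255, 255, 255, 255, 255, 255, 255, 255, 255, 255], spin=[0, 0, 0, 0, 0.03, 0.06, 0.09, 0.12, 0.144, 0.144, 0.144, 0.144])

```text
clock: 14.68
tcp_pos: [0.4651, -0.0397, 0.2352]
orientation: [-3.141, 0.0, -0.056]
force: [-0.3, 0.4, -1.1]
opening: 0.0148
gripper_force: 78.4
```

```bash
python3 st.py; python3 - <<'E'
from h import *
s,p=wcam();cv2.imwrite('pics/w4.png',p['image']);np.save('T4.npy',p['T'])
for o,z in [('rod',.235),('guard_top',.11),('lever_tip',.115),('paddle',.062),('dial_grip',.102)]:
    print(o,[(np.round(d['xy'],1).tolist(),round(d['conf'],2),wplane(p,d['xy'],z).round(4)) for d in imaging.tip_of(p,o)][:2])
c,sn=np.cos(-.056),np.sin(-.056);F=lambda v:np.array([.568+c*v[0]-sn*v[1],.0295+sn*v[0]+c*v[1],v[2]])
for v in [(.003,.0,.11),(.003,-.16,.11),(.048,-.075,.115)]: print(v,wproj(p,F(v)).round(1))
o=s['tcp_pos'];R_=rot(s['orientation'])
for v in [(.12,0,.073),(.125,0,-.005),(.042,.008,-.012),(.042,-.008,-.012)]: print('rod',v,wproj(p,o+R_@np.array(v)).round(1))
E
```

```text
14.68 M [ 0.03  0.04 -0.03] F [-0.3  0.4 -1.1] q [ 0.092  0.25  -0.12   2.016  0.038  0.878 -1.674] 0.0148 78.41031432151794 [ 0.4651 -0.0397  0.2352] [-3.1411e+00  4.0000e-04 -5.5500e-02]
rod [([321.8, 275.8], 0.78, array([ 0.4662, -0.0428,  0.235 ]))]
guard_top [([226.7, 78.1], 0.66, array([0.5704, 0.0268, 0.11  ]))]
lever_tip [([317.0, 15.0], 0.59, array([ 0.6146, -0.0487,  0.115 ]))]
paddle [([317.8, 7.5], 0.5, array([ 0.6379, -0.0507,  0.062 ]))]
dial_grip [([154.1, 181.8], 0.95, array([0.4871, 0.1123, 0.102 ]))]
(0.003, 0.0, 0.11) [[223.7  77.8]]
(0.003, -0.16, 0.11) [[420.8  78.7]]
(0.048, -0.075, 0.115) [[316.4  18.4]]
rod (0.12, 0, 0.073) [[315.7  38.6]]
rod (0.125, 0, -0.005) [[314.7 -12.9]]
rod (0.042, 0.008, -0.012) [[335.7 200.8]]
rod (0.042, -0.008, -0.012) [[293.5 200.8]]
```

View pics/w4.png

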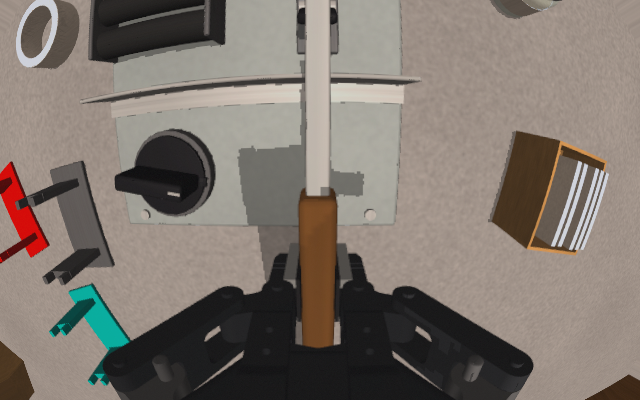

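The bar is in line with the lever: bar at column 318, paddle at (317,15), and the guard edge at row 78. I descend between guard and paddle, then push.

Request:
arm_command([
  [0, 0, 0.03],
  [0, 0, 0.05],
  [0, 0, 0.064],
  [0, 0, 0.064],
  [0.01, 0, 0.064],
  [0.02, 0, 0.064],
  [0.03, 0, 0.064],
  [0.04, 0, 0.064],
  [0.05, 0, 0.064],
  [0.05, 0, 0.064],
], grip=[255, 255, 255, 255, 255, 255, 255, 255, 255, 255], spin=[0, 0, 0, 0, 0, 0, 0, 0, 0, 0])

```text
clock: 16.23
tcp_pos: [0.5164, -0.0433, 0.1713]
orientation: [-3.141, -0.001, -0.056]
force: [-0.3, -0.7, -1.9]
opening: 0.0144
gripper_force: 78.5
```

```bash
python3 st.py
```

```text
16.23 M [0.01 0.06 0.01] F [-0.3 -0.7 -1.9] q [ 0.081  0.424 -0.106  1.948  0.062  0.771 -1.686] 0.0144 78.46665501594543 [ 0.5164 -0.0433  0.1713] [-3.1415e+00 -1.3000e-03 -5.6200e-02]
```

Request:
arm_command([
  [0.005, 0, 0],
  [0.01, 0, 0],
  [0.012, 0, 0],
  [0.012, 0, 0],
], grip=[255, 255, 255, 255], spin=[0, 0, 0, 0])

```text
clock: 16.73
tcp_pos: [0.527, -0.044, 0.1711]
orientation: [3.142, 0.001, -0.056]
force: [-2.9, 0.5, -0.8]
opening: 0.0149
gripper_force: 78.5
```

```bash
python3 st.py; python3 - <<'E'
from h import *
s=telemetry.read_state();q=imaging.read_camera('scene');cv2.imwrite('pics/s5.png',cv2.resize(q['image'][170:310,250:410],(800,600)[:1]+(700-100,),interpolation=cv2.INTER_CUBIC))
c,sn=np.cos(-.056),np.sin(-.056);F=lambda v:np.array([.568+c*v[0]-sn*v[1],.0295+sn*v[0]+c*v[1],v[2]])
print([(d['xy'],d['conf']) for d in imaging.tip_of(q,'lever_tip')])
for a in (0,.5,.85,1.): print(a,proj(q,F((.075+.06*np.sin(a-.5),-.075,.062+.06*np.cos(a-.5)))).round(1))
E
```

```text
16.73 M [0.03 0.68 0.03] F [-2.9  0.5 -0.8] q [ 0.081  0.441 -0.104  1.92   0.063  0.784 -1.685] 0.0149 78.46444487571716 [ 0.527  -0.044   0.1711] [ 3.1415e+00  7.0000e-04 -5.6200e-02]
[([321.5, 260.5], 0.53)]
0 [[312.6 244.4]]
0.5 [[317.3 250.8]]
0.85 [[320.8 257. ]]
1.0 [[322.2 259.9]]
```

View pics/s5.png

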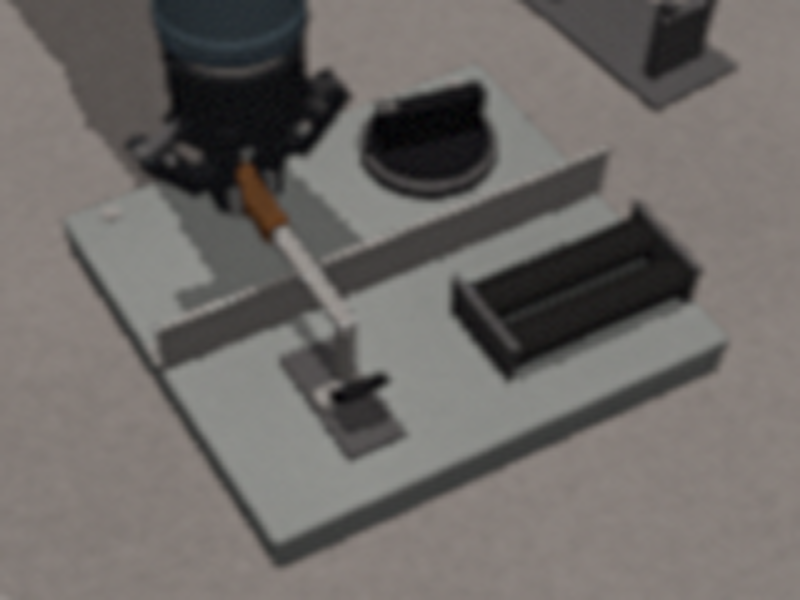

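The picture shows the lever leaning away from the guard with the leg against it near (350,370). I push a little further to feel the end stop.

Request:
arm_command([
  [0.003, 0, 0],
  [0.005, 0, 0],
  [0.006, 0, 0],
  [0.006, 0, 0],
], grip=[255, 255, 255, 255], spin=[0, 0, 0, 0])

```text
clock: 17.32
tcp_pos: [0.528, -0.0441, 0.1707]
orientation: [3.141, 0.011, -0.056]
force: [-19.7, 0.1, 13.9]
opening: 0.0149
gripper_force: 80.6
```

```bash
python3 st.py
```

```text
17.32 M [0.29 3.78 0.01] F [-19.7   0.1  13.9] q [ 0.08   0.448 -0.103  1.91   0.062  0.798 -1.684] 0.0149 80.57267904281616 [ 0.528  -0.0441  0.1707] [ 3.141   0.0112 -0.0562]
```

The force rose to 20 N, so the lever is at its end stop. I retract the rod and check how it sits in the grip.

Request:
arm_command([
  [-0.015, 0, 0],
  [-0.035, 0, 0],
  [-0.06, 0, 0],
  [-0.068, 0, 0],
  [-0.068, 0, -0.03],
  [-0.068, 0, -0.064],
  [-0.068, 0, -0.064],
  [-0.068, 0, -0.064],
], grip=[255, 255, 255, 255, 255, 255, 255, 255], spin=[0, 0, 0, 0, 0, 0, 0, 0])

```text
clock: 18.32
tcp_pos: [0.4655, -0.0405, 0.2348]
orientation: [-3.142, -0.0, -0.056]
force: [-0.8, 0.4, -2.5]
opening: 0.0149
gripper_force: 78.4
```

```bash
python3 st.py; python3 - <<'E'
from h import *
s,p=wcam();cv2.imwrite('pics/w6.png',p['image']);a=cv2.imread('pics/w4.png')
cv2.imwrite('pics/cmp.png',np.hstack([cv2.resize(x[0:360,220:420],(400,600)[:1]+(600,),interpolation=cv2.INTER_CUBIC) for x in (a,p['image'])]))
q=imaging.read_camera('scene');cv2.imwrite('pics/s6.png',q['image'])
print([(d['xy'],d['conf']) for d in imaging.tip_of(q,'lever_tip')],[(d['xy'],d['conf']) for d in imaging.tip_of(p,'rod')])
E
```

```text
18.32 M [0.   0.09 0.01] F [-0.8  0.4 -2.5] q [ 0.094  0.251 -0.119  2.016  0.038  0.877 -1.674] 0.0149 78.41866493225098 [ 0.4655 -0.0405  0.2348] [-3.1416e+00 -4.0000e-04 -5.6200e-02]
[([324.9, 260.4], 0.53), ([328.5, 226.3], 0.3)] [([320.3, 278.8], 0.59), ([82.7, 214.8], 0.36)]
```

View pics/cmp.png

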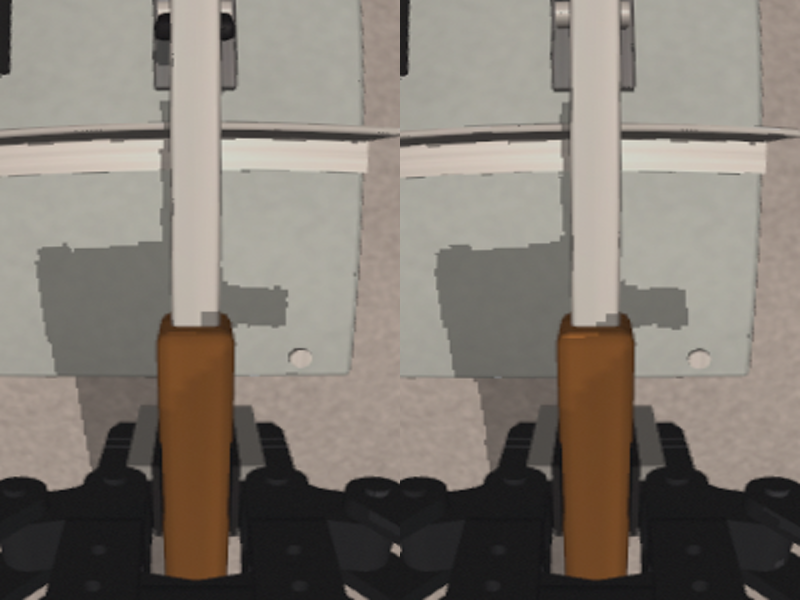

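Before and after views match: the handle end is at the same row and the bar in the same column, and the paddle is gone from beside the bar because it has swung over. So the rod has not slipped and I carry it back along the same path.

Request:
arm_command([
  [-0.01, -0.06, 0],
  [-0.02, -0.12, 0],
  [-0.03, -0.18, 0],
  [-0.04, -0.24, 0],
  [-0.05, -0.3, 0],
  [-0.06, -0.35, 0],
  [-0.0631, -0.372, 0],
  [-0.0631, -0.372, 0],
  [-0.0631, -0.372, 0.05],
  [-0.0631, -0.372, 0.1],
  [-0.0631, -0.372, 0.1],
], grip=[255, 255, 255, 255, 255, 255, 255, 255, 255, 255, 255], spin=[-0.02, -0.05, -0.08, -0.11, -0.13, -0.144, -0.144, -0.144, -0.144, -0.144, -0.144])

```text
clock: 19.9
tcp_pos: [0.4213, 0.3307, 0.1319]
orientation: [3.136, 0.007, 0.086]
force: [-0.3, 0.0, -1.1]
opening: 0.0149
gripper_force: 78.4
```

```bash
python3 st.py
```

```text
19.9 M [-0.03  0.11  0.02] F [-0.3  0.  -1.1] q [-0.524  0.531 -0.29   1.91   0.217  0.74  -2.423] 0.0149 78.40090155601501 [0.4213 0.3307 0.1319] [3.1357 0.007  0.0863]
```

Request:
arm_command([
  [0, 0, 0],
  [0, 0, 0],
], grip=[255, 255], spin=[0, 0])

```text
clock: 20.15
tcp_pos: [0.4246, 0.3352, 0.1375]
orientation: [-3.14, -0.003, 0.087]
force: [0.2, 0.2, -2.3]
opening: 0.0146
gripper_force: 78.4
```

Request:
arm_command([
  [0, 0, 0.012],
  [0, 0, 0.024],
  [0, 0, 0.034],
  [0, 0, 0.041],
  [0, 0, 0.041],
  [0, 0, 0.041],
], grip=[255, 255, 255, 255, 255, 255], spin=[0, 0, 0, 0, 0, 0])

```text
clock: 20.9
tcp_pos: [0.4232, 0.3345, 0.0941]
orientation: [-3.142, 0.0, 0.088]
force: [-0.1, 0.5, -1.6]
opening: 0.0143
gripper_force: 78.8
```

```bash
python3 st.py
```

```text
20.9 M [-0.    0.01  0.05] F [-0.1  0.5 -1.6] q [-0.543  0.593 -0.27   1.923  0.246  0.657 -2.448] 0.0143 78.8205885887146 [0.4232 0.3345 0.0941] [-3.1416e+00  1.0000e-04  8.7900e-02]
```

Same pose as at the grasp. I lower it 1 mm more, open, rise straight up.

Request:
arm_command([
  [0, 0, 0.001],
  [0, 0, 0.001],
  [0, 0, 0.001],
  [0, 0, 0.001],
  [0, 0, 0.001],
  [0, 0, 0.001],
  [0, 0, 0.001],
  [0, 0, -0.03],
  [0, 0, -0.08],
  [0, 0, -0.14],
  [-0.05, 0.03, -0.16],
  [-0.08, 0.06, -0.16],
], grip=[255, 255, 120, 0, 0, 0, 0, 0, 0, 0, 0, 0], spin=[0, 0, 0, 0, 0, 0, 0, 0, 0, 0, 0, 0])

```text
clock: 22.4
tcp_pos: [0.3478, 0.2678, 0.2559]
orientation: [-3.14, -0.003, 0.089]
force: [1.0, -0.4, 0.4]
opening: 0.0855
gripper_force: 0.0
```

```bash
python3 st.py; python3 - <<'E'
from h import *
s,p=wcam();q=imaging.read_camera('scene')
a=cv2.resize(q['image'][130:280,290:450],(480,450));b=p['image'][0:380,160:640][:, :]
cv2.imwrite('pics/end.png',np.hstack([cv2.resize(q['image'][130:280,290:450],(400,380),interpolation=cv2.INTER_CUBIC),p['image'][0:380,140:540]]))
im=p['image'].astype(int);m=(im[...,2]-im[...,0]>50)&(im[...,2]>90)&(im[...,1]>50)
n,l,st,ce=cv2.connectedComponentsWithStats(m.astype(np.uint8))
for i in range(1,n):
    if st[i,4]>500:
        ys,xs=np.nonzero(l==i);W=np.array([wplane(p,c,.1) for c in zip(xs,ys)])[:,:2];c=W.mean(0);v=np.linalg.svd(W-c,full_matrices=0)[2];d=v[0]*np.sign(v[0,0]);t=(W-c)@d
        print(st[i],'mid',c+d*(t.min()+t.max())/2,np.ptp(t),np.ptp((W-c)@v[1]),np.arctan2(d[1],d[0]))
print([(d['xy'],d['conf']) for d in imaging.tip_of(q,'lever_tip')],[(d['xy'],d['conf']) for d in imaging.tip_of(q,'rod')])
E
```

```text
22.4 M [-0.04 -0.01 -0.  ] F [ 1.  -0.4  0.4] q [-0.432  0.188 -0.364  2.048  0.084  0.917 -2.323] 0.0855 0.0 [0.3478 0.2678 0.2559] [-3.1399e+00 -2.8000e-03  8.9300e-02]
[ 244   60   19   90 1536] mid [0.42141412 0.33170387] 0.08276793163900753 0.01604380989040603 0.09139365853277479
[([324.4, 255.9], 0.52)] [([376.2, 163.0], 0.51)]
```

View pics/end.png

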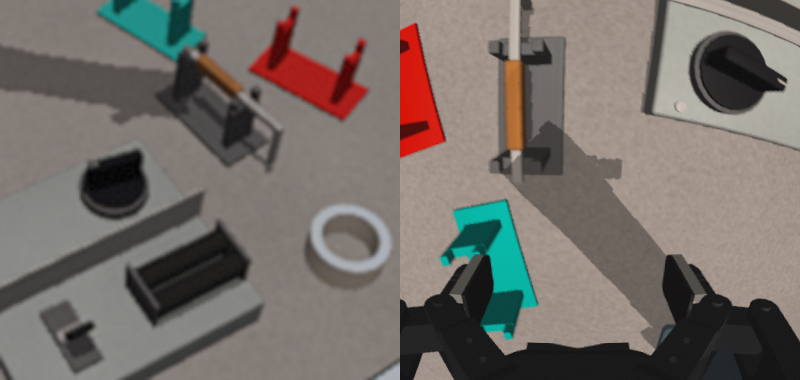

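The rod lies in both notches with the handle within 3 mm of its first place. The lever leans away from the guard near (75,330), the dial is unchanged, and the gripper is clear of everything.

```bash
python3 -c "
from workcell import arm
print(arm.close_job())"
```

```text
the job is handed in; nothing more can be done
None
```

I handed the job in at about 22.5 s (no verdict came back): by my last checks the dial is four clicks off its stop, the lever is fully over against its end stop, the rod is back in its stand within about 3 mm, and the carton, tape and jar were left alone.

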